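# Sign out the yellow torch from the tool carousel

### The job

Sign out the yellow work torch: on the keypad press the yellow key and let it come up again, then the green key, and never the red one. Then turn the carousel by its black knob until the yellow torch's bay faces straight out of the open front of the guard, and lift the torch out of the bay. Lay it gently flat in the green tray and let go, with the other torches still in their bays and the other things on the bench left where they are.

Things in the scene. Friction and masses are not known exactly. Their poses are not given: they have to be found in the camera images.
- housing: Fixed blue foot plate of the tool carousel with a clear guard, 130 mm high, on three sides: walls 186 mm from the axis at its +x (back), +y and -y; the side walls run from 50 mm in front of the axis to the back. Its -x side is the open front, roughly towards the robot, with a small white mark on the plate in the middle. Origin on the carousel's axis at bench level, z up.
- carousel: The turning part; turns without limit about the housing's vertical axis, stays where left (friction 0.12 N m). Origin on the axis at bench level, z up. Bays in its frame: yellow +x, blue +y, red -x, black -y; the yellow bay faces the front when its x points along the housing's -x. Bays slope outwards and down at 35 degrees. Base disc 150 mm in radius, up to 22 mm high.
- knob (a point): Turning knob: upright black post, 20 mm in diameter, spinning freely on its own pin, standing on the top deck 62 mm from the axis, midway between the yellow and the blue bay (45 degrees from the carousel's x towards y), from 190 to 245 mm above the bench. Point: on the post's centre line, 225 mm above the bench.
- deck (a point): Centre of the top of the white round deck that turns with the carousel above the bays: 85 mm in radius, from 180 to 190 mm above the bench, with a coloured dot over each bay
- bay_yellow (a point): Centre of the yellow bay (the torch's origin at the start), 110 mm from the axis, 90 mm above the bench; turns with the carousel. A cradle with a 24 mm wide sloping spine; side lips 12 mm above its floor hold head and tail cap only: the torch's sides from x = -45 to +36 mm are free. A stop in front of the lens stands 16 mm above the floor.
- bay_blue (a point): The same point of the blue torch's bay.
- bay_red (a point): The same point of the red torch's bay.
- bay_black (a point): The same point of the black torch's bay.
- torch_yellow: Yellow square work torch, 130 mm long, 0.13 to 0.25 kg. Origin mid-length on its centre line, x towards the lens. Body 30 x 30 mm from x = -49 to +35 mm; head (to +65) and black tail cap (to -65) 38 x 38 mm. In the bay the lens is low and outwards: x 35 degrees below level, y level, z up and outwards, 35 degrees from vertical; drawn out along z it clears the deck by 5 mm.
- torch_blue: Blue torch of the same shape, in the bay at the carousel's +y; leave in its bay.
- torch_red: Red torch, same shape, in the bay at -x; leave in its bay.
- torch_black: Black torch, same shape, in the bay at -y; leave in its bay.
- tray: Fixed green open tray, outside 200 (x) x 140 (y) x 35 mm high, walls and floor 5 mm thick, empty. Origin under its centre at bench level, z up. A torch lying flat in it has its origin 24 mm above the bench.
- key_yellow (a joint): Travel of the yellow spring key, m: 0 up, 0.006 fully down at 5 N; comes up by itself.
- key_green (a joint): Travel of the green key, same kind.
- key_red (a joint): Travel of the red key, same kind; not to be pressed.
- key_yellow_top (a point): Centre of the top face of the yellow key: round, 30 mm in diameter, facing up, 44 mm above the bench at rest. The three keys stand in a row, 65 mm apart, in any order, on a flat grey and white pad 210 x 85 x 22 mm lying on the bench, each in a black housing.
- key_green_top (a point): Centre of the top face of the green key, same kind.
- key_red_top (a point): Centre of the top face of the red key, same kind.
- wrench: Steel wrench lying on the bench; leave alone. Origin under its middle.
- oil_can: Orange can, 60 mm in diameter, 150 mm high, standing; leave alone. Origin at its foot.
- wipes_box: Cardboard box 100 x 160 x 70 mm; leave alone. Origin under its centre.
- mug: Blue mug, 80 mm in diameter, 90 mm high; leave alone. Origin at its foot.
- screwdriver: Screwdriver lying on the bench; leave alone. Origin under its middle.
Things that resemble listed ones, but are neither listed nor needed, are in the scene too. There is more than one size of the tray; the one meant has the size given above.

How it is judged (in metres and radians):
On the way, in this order (a step that is already met when the one before it is completed fails the run):
1. the yellow key is pressed down, the others being up (value of joint key_yellow above 0.0042 m and value of joint each of key_green, key_red below 0.002 m), for 0.05 s.
2. the green key is pressed down, the yellow key being up again (value of joint key_green above 0.0042 m and value of joint each of key_yellow, key_red below 0.002 m), for 0.05 s.
3. the carousel stands still with the yellow bay facing the open front within about 12 degrees, the torch still in it (y of bay_yellow in the frame of housing between -0.024 and 0.024 m and x of bay_yellow in the frame of housing below 0 m and angular speed of carousel below 0.1 rad/s and distance between torch_yellow and bay_yellow below 0.02 m), for 0.2 s.
4. the yellow torch is lifted out of its bay, the bay facing the front within about 25 degrees (distance between torch_yellow and bay_yellow above 0.06 m and y of bay_yellow in the frame of housing between -0.047 and 0.047 m and x of bay_yellow in the frame of housing below 0 m and height (world z) of torch_yellow above 0.08 m), for 0.05 s.
At the end, for the whole second after the job is handed in: The yellow torch lies at rest flat (within 5 degrees) on the floor of the green tray, inside its walls, let go of; all keys are up; the other three torches are in their bays within 20 mm (x of torch_yellow in the frame of tray between -0.07 and 0.07 m and y of torch_yellow in the frame of tray between -0.05 and 0.05 m and z of torch_yellow in the frame of tray below 0.031 m and angle between torch_yellow's own x axis and vertical between 1.47 and 1.67 rad and linear speed of torch_yellow below 0.02 m/s and angular speed of torch_yellow below 0.2 rad/s and contact force between torch_yellow and the fingers below 0.1 N and value of joint each of key_yellow, key_green, key_red below 0.002 m and distance between torch_blue and bay_blue below 0.02 m and distance between torch_red and bay_red below 0.02 m and distance between torch_black and bay_black below 0.02 m); the robot touches nothing.
It fails at once if the red key is pressed (value of joint key_red above 0.003 m).
It fails at once if the yellow torch is dropped (falls more than about 25 mm) (contact force between torch_yellow and the fingers below 0.05 N and linear speed of torch_yellow above 0.7 m/s).
It fails at once if another torch leaves its bay (distance between torch_blue and bay_blue above 0.03 m or distance between torch_red and bay_red above 0.03 m or distance between torch_black and bay_black above 0.03 m).
It fails at once if a bystander on the bench is moved by more than 30 mm (distance of any of wrench, oil_can, wipes_box, mug, screwdriver from where it was at the start of the episode above 0.03 m).
It also fails if it takes over 64 s, if anything falls off the work surface, if the arm or the gripper's body presses on something with over 40 N, if the wrist force passes 120 N, or if a joint passes its speed limit or range.

### The arm

A 6-joint arm with a two-finger parallel gripper is mounted at the origin on the work surface. World frame = base frame: x ahead of the robot, y to its left, z up, the work surface at z = 0. Lengths are in m, angles in degrees, forces in N, time in s.
With the tool pointing down it reaches from about 0.3 to 0.75 m from the base axis. Payload 8.5 kg.
Tool frame: the origin (TCP) lies between the finger pads; the fingertips stand 17 mm ahead of it and the grasp point (between the pads) lies 2 mm behind it (env.tip_reach is the distance from the TCP to the fingertips, in m); z points along the fingers, y is the line along which they close (so a half turn about z gives the same grasp; the last joint's range is limited). The gripper opens to 85 mm and grips with 20 to 120 N. Pads are 22 mm wide; open, the fingers measure 114 mm over their backs; the gripper's body (76 mm by 85 mm) begins 54 mm behind the grasp point. The pads swing forward as they close: fully open they stand 13 mm farther back than shut.
Start: joints at [-85.502, 21.807, 74.336, -0, 83.858, -12.336], TCP at [0.159, -0.526, 0.248] pointing down, gripper open.
Joint ranges: [-178.18, 178.18], [-50.72, 133.34], [12.68, 142.11], [-81.47, 261.47], [9.98, 163.14], [-165.26, 165.26]. Speed limits (degrees/s): [136.94, 136.94, 180, 180, 180, 180].

### API

Orientations are given as a 3x3 rotation matrix whose columns are the frame's x, y, z axes.
In Python, from rig import env, viewer gives the robot as it stands.
- The arm moves only by the tool move_arm, never from a script. Its argument "motion" is a list of rows, each a list of 2 entries, a list of its own where there are three numbers: the shift along the tool's x, y, z normalised to -1 to 1, where 1 is 50 mm, then the turn, a rotation vector about the tool's x, y, z normalised to -1 to 1, where 1 is 8 degrees. A call has 1 to 20 rows; each row shifts and turns the commanded pose from where the row before left it, along the tool's axes as they then stand; what a row does not reach is not made up. A row lasts 1/10 s, in which the tool goes at most 50 mm and 8.59 degrees, less where a joint would pass 70% of its speed; a pose out of reach is approached as far as the arm can. A call with a number of a shift or a turn outside -1 to 1 is refused whole. A call with a gripper value outside its range is refused whole. "claw" is the closure, from 0 (fully open) to 1 (shut), set as the call begins (left out, the last holds). The fingers move at their own pace and stop on an object; "force" is the grip in N (left out, the last holds). Time passes only in rows, so rows that do not move let the fingers close. It gives the time, the measured TCP pose, the force, the opening and the grip force at its end, in the units of the state.
- env.observe(): the state, without advancing time (a new reading comes with each control period).
- viewer.get_image(name): name is "scene" or "top" or "wrist"; returns a dict with "frame" (420x560x3 uint8, red, green, blue), "depth" (420x560 float32, m along the optical axis (not along the pixel's ray), 0 where there is no reading), "fx", "fy", "cx", "cy" (pixels), "eye" and "attitude" of the camera in the world; the wrist camera has in their place "T_tool_cam" (4x4, takes a point from camera to tool coordinates, whose origin is the TCP and whose axes are the flange's). Camera axes: x right, y up, looking along -z (the intrinsics and any distortion apply to the point x, -y, -z); pixel columns grow to the right and rows downward; lengths in m; the calibration is good to about 2 mm. The wrist camera is an equidistant fisheye: a pixel r from the principal point sees the ray r / f radians off the axis. A picture is of the moment at which its call begins: read the wrist's pose just before it.
- env.close_job(): hands the job in; it is judged then, once.
The state is a dict: "time_s": time; "q": joint angles; "qvel": joint speeds; "joint_efforts": joint torques, N m; "position": TCP position; "tool_rot": TCP orientation; "ft_force": force on the tool from outside, world axes, zero at the start; "wrist_torque": the same for the moment, N m; "grip_width": finger opening in m; "gripper_force": force on a finger pad.
Only numpy, scipy, OpenCV 4.12 (cv2) and the standard library are available. Lean on these libraries where they do the work, as an engineer would, in place of code of your own. Each camera call takes 0.05 s, during which the arm holds its last target. There are 200 camera calls.

## Working session

There is one attempt and no reset: what is moved stays moved. The work goes in short steps, Python scripts to look and compute and a tool call to move; the robot and the scene stay as the last step left them, time stands still between calls to the robot, and variables do not carry over. Pictures are saved under pics/ and viewed, at most 10 in all, crops included, and the job is handed in when it is done.

Besides the shell and the picture viewer there is one more tool, called after ">>>" as name(argument=value, ...) on one line, values as JSON. move_arm: Moves the arm, as the interface text tells. Scaled input: -1 to 1 covers 50 mm each way for a shift and 8 degrees each way for a turn. Its arguments: {"type":"object","properties":{"motion":{"type":"array","items":{"type":"array"}},"claw":{"type":"number"},"force":{"type":"number"}},"required":["motion"]}

```bash
ls; mkdir -p pics
python3 - <<'E'
from rig import env, viewer
import cv2, pickle, numpy as np
d={}
for n in ("scene","top"):
    im=viewer.get_image(n); d[n]=im
    print(n,{k:(np.round(v,4).tolist() if not isinstance(v,float) else v) for k,v in im.items() if k not in("frame","depth")})
    cv2.imwrite(f"pics/{n}0.png",cv2.resize(im["frame"][...,::-1],(784,588),interpolation=cv2.INTER_CUBIC))
pickle.dump(d,open("d0.pkl","wb"))
s=env.observe(); print(s)
E
```

```text
pics
scene {'fx': 404.25547537910444, 'fy': 404.25547537910444, 'cx': 277.7527336242774, 'cy': 214.97866770700628, 'eye': [1.0871, 0.4427, 1.1027], 'attitude': [[-0.5918, -0.6402, 0.4897], [0.806, -0.4611, 0.3713], [-0.0119, 0.6144, 0.7889]]}
top {'fx': 440.55105158806964, 'fy': 440.55105158806964, 'cx': 274.3680537873198, 'cy': 205.81992276265183, 'eye': [0.1818, 0.0025, 1.7456], 'attitude': [[0.0267, 0.9832, -0.1808], [-0.9996, 0.0271, -0.0003], [0.0046, 0.1807, 0.9835]]}
{'time_s': 0.1, 'q': array([-8.55026886e+01,  2.18389874e+01,  7.43786285e+01, -2.35001438e-04,
        8.38596415e+01, -1.23366505e+01]), 'qvel': array([ 0.04363322, -0.04077229, -0.12272699,  0.07074479,  0.00673993,
        0.02248253]), 'joint_efforts': array([ 5.40965717e-03, -4.49218619e+01, -2.31654990e+01, -4.94597634e-05,
        3.65128581e-03, -1.21479155e-05]), 'position': array([ 0.15924918, -0.52619078,  0.24776659]), 'tool_rot': array([[ 9.57147895e-01,  2.89599544e-01, -1.09796288e-04],
       [ 2.89599425e-01, -9.57146993e-01,  1.34392422e-03],
       [ 2.84108655e-04, -1.31813118e-03, -9.99999091e-01]]), 'ft_force': array([-0.50411956, -0.58199769, -0.15568775]), 'wrist_torque': array([-0.03896636,  0.00877645,  0.0069315 ]), 'gripper_force': 0.0, 'grip_width': 0.08544912210723646}
```

View pics/top0.png

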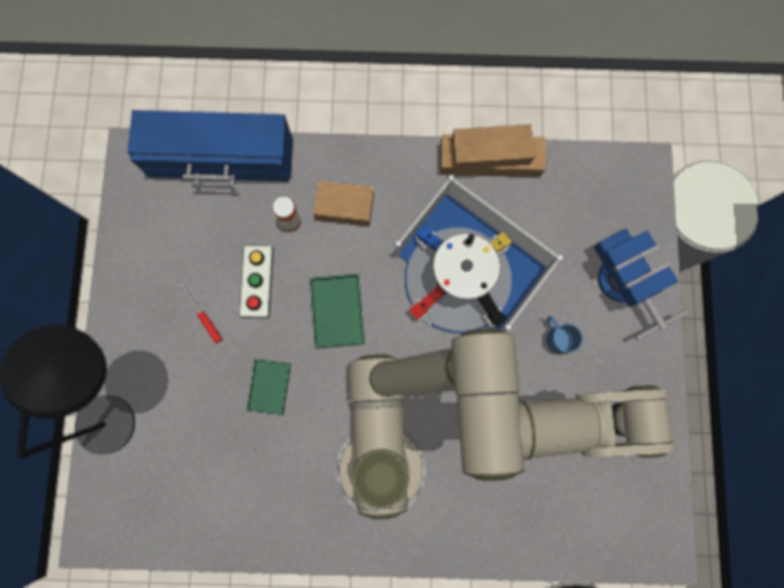

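View pics/scene0.png

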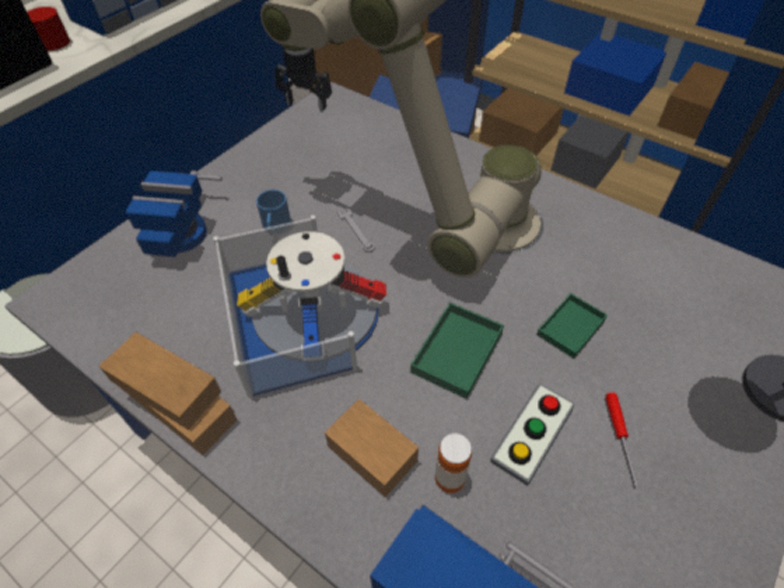

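The top view (1.4x enlarged) shows:
- **Keys:** yellow (256,257), green (255,280), red (253,302).
- **Trays:** big green tray (337,310) and a smaller decoy (269,387).
- **Carousel:** deck (467,266), black knob (470,240), yellow torch (502,241) at the back, red torch at the front.

The scene view shows the same things:
- **Keys:** yellow (520,452), green (536,428), red (550,404).
- **Carousel:** deck (305,260), knob (283,266).
- **Trays:** big (458,349), small (572,324).

Candidates for confusion: the big and small trays, the knob and the deck's hub or black dot, and the yellow key and yellow torch.

```bash
cat > h.py <<'E'
import numpy as np, cv2, pickle
from scipy.spatial.transform import Rotation as R
def ray(im,u,v):
    c=np.array([(u-im["cx"])/im["fx"],-(v-im["cy"])/im["fy"],-1.0])
    return np.array(im["eye"]),np.array(im["attitude"])@c
def dep(im,u,v):
    e,r=ray(im,u,v); return e+r*float(np.median(im["depth"][int(v)-1:int(v)+2,int(u)-1:int(u)+2]))
def atz(im,u,v,z):
    e,r=ray(im,u,v); return e+r*(z-e[2])/r[2]
def tri(rs):
    A=0;b=0
    for e,r in rs:
        r=r/np.linalg.norm(r);P=np.eye(3)-np.outer(r,r);A=A+P;b=b+P@e
    return np.linalg.solve(A,b)
def cloud(im):
    h,w=im["depth"].shape; u,v=np.meshgrid(np.arange(w),np.arange(h))
    c=np.stack([(u-im["cx"])/im["fx"],-(v-im["cy"])/im["fy"],-np.ones_like(u,float)],-1)*im["depth"][...,None]
    return c@np.array(im["attitude"]).T+np.array(im["eye"])
E
python3 - <<'E'
from h import *
d=pickle.load(open("d0.pkl","rb")); T,S=d["top"],d["scene"]
np.set_printoptions(precision=4,suppress=True)
pts={"ky":((256,257),(520,452)),"kg":((255,280),(536,428)),"kr":((253,302),(550,404)),"deck":((467,266),(305,259)),"knobtop":((470,238),(281,258)),
"ytorch":((502,241),(258,293)),"tray":((337,310),(458,349)),"can":((284,206),(455,445))}
for k,(a,b) in pts.items():
    a=np.array(a)/1.4;b=np.array(b)/1.4
    print(k,"tri",tri([ray(T,*a),ray(S,*b)]),"top",dep(T,*a),"scene",dep(S,*b))
PT=cloud(T);PS=cloud(S)
# keys and trays by colour blobs near given pixels
for n,im,P in (("T",T,PT),("S",S,PS)):
    hsv=cv2.cvtColor(im["frame"],cv2.COLOR_RGB2HSV)
    g=cv2.inRange(hsv,(60,60,30),(90,255,160)); 
    nn,l,st,c=cv2.connectedComponentsWithStats(g)
    for i in range(1,nn):
        if st[i,4]>150:
            q=P[l==i]; q=q[q[:,2]<.05]
            if len(q)<50: continue
            r=cv2.minAreaRect(q[:,:2].astype(np.float32)*1000); print(n,st[i],r,np.median(q[:,2]))
    # deck: z .175-.2
    m=(P[...,2]>.18)&(P[...,2]<.2)&(abs(P[...,0]-.5)<.2)&(abs(P[...,1]+.18)<.2)
    q=P[m][:,:2]; print(n,"deck",len(q),cv2.minEnclosingCircle(q.astype(np.float32)),q.mean(0))
    m=(P[...,2]>.22)&(P[...,2]<.27)&(abs(P[...,0]-.5)<.2)&(abs(P[...,1]+.18)<.2)
    q=P[m]; print(n,"knob",len(q),q.mean(0))
def crop(im,u,v,w,h,s,f):
    cv2.imwrite(f,cv2.resize(im["frame"][v-h:v+h,u-w:u+w,::-1],None,fx=s,fy=s,interpolation=cv2.INTER_CUBIC))
a=cv2.resize(T["frame"][110:250,270:410,::-1],(560,560),interpolation=cv2.INTER_CUBIC)
cv2.imwrite("pics/c1.png",a)
E
```

```text
ky tri [0.5765 0.3722 0.0312] top [0.574  0.3676 0.0448] scene [0.5811 0.3745 0.0424]
kg tri [0.5102 0.3727 0.0272] top [0.5076 0.3659 0.0458] scene [0.5171 0.3763 0.0424]
kr tri [0.4465 0.3723 0.032 ] top [0.4452 0.3677 0.0445] scene [0.4519 0.3749 0.0425]
deck tri [ 0.5317 -0.2085  0.1853] top [ 0.5296 -0.2081  0.2   ] scene [ 0.5384 -0.1979  0.1976]
knobtop tri [ 0.5922 -0.2093  0.2417] top [ 0.5917 -0.2093  0.245 ] scene [ 0.5932 -0.207   0.2439]
ytorch tri [ 0.6199 -0.3088  0.0862] top [ 0.6296 -0.3211  0.0837] scene [ 0.6203 -0.2849  0.0998]
tray tri [0.4322 0.1378 0.0137] top [0.4349 0.1357 0.0043] scene [0.4249 0.1379 0.0038]
can tri [0.6908 0.2803 0.1529] top [0.693  0.2788 0.149 ] scene [0.6881 0.2818 0.1489]
T [ 222  196   38   52 1683] ((431.379638671875, 135.19989013671875), (196.75047302246094, 134.64308166503906), 6.67183256149292) 0.006085885683644876
T [177 257  30  39 905] ((214.71511840820312, 314.875244140625), (98.96419525146484, 138.7069854736328), 84.39033508300781) 0.005077851413125889
T deck 1608 ((0.5348566174507141, -0.2068197876214981), 0.08537403494119644) [ 0.5312 -0.2065]
T knob 34 [ 0.5944 -0.2108  0.2417]
S [ 384  210   49   45 1193] ((215.3473663330078, 319.37774658203125), (99.15327453613281, 148.55258178710938), 84.18872833251953) 0.004935976296967626
S [ 294  217   66   67 2496] ((422.5394287109375, 137.5291748046875), (222.51434326171875, 138.04702758789062), 6.926703453063965) 0.006328887684295292
S deck 1764 ((0.5336170792579651, -0.20597943663597107), 0.08647175878286362) [ 0.5347 -0.1995]
S knob 64 [ 0.5968 -0.2065  0.2381]
```

View pics/c1.png

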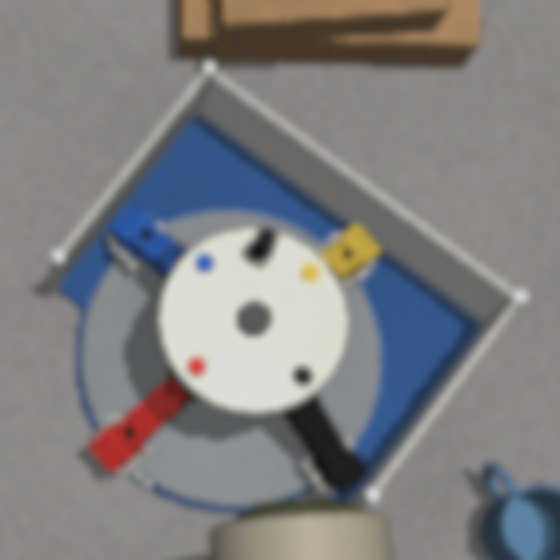

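The crop shows the knob post (258,245) at the back edge of the deck, the dots (yellow 310,272, red 197,366, blue 205,262, black 303,375), and the guard top corners (209,67), (521,296), (372,495), (58,256). The yellow bay faces the back and red is at the front. Next I refine these positions and plan the move to the keys.

```bash
cat >> h.py <<'E'
def dn(h): # tool-down rotation with tool x heading h (deg)
    return R.from_euler("z",h,degrees=True).as_matrix()@np.diag([1.,-1,-1])
def plan(p,M,pts,smax=.8):
    """pts: list of (target p, target R or None); prints rows, from pose p,M"""
    p=np.array(p,float);M=np.array(M,float);rows=[]
    for q,N in pts:
        q=np.array(q,float);N=M if N is None else N
        tot=R.from_matrix(M.T@N).as_rotvec(degrees=True)
        n=max(1,int(np.ceil(max(np.linalg.norm(q-p)/.05/smax,np.linalg.norm(tot)/8/smax))))
        p0=p.copy();M0=M.copy()
        for k in range(1,n+1):
            pk=p0+(q-p0)*k/n;Mk=M0@R.from_rotvec(tot*k/n,degrees=True).as_matrix()
            s=np.round(M.T@(pk-p)/.05,2)+0.;t=np.round(R.from_matrix(M.T@Mk).as_rotvec(degrees=True)/8,2)+0.
            p=p+M@s*.05;M=M@R.from_rotvec(t*8,degrees=True).as_matrix();rows.append([s.tolist(),t.tolist()])
    for i in range(0,len(rows),20): print(str(rows[i:i+20]).replace(" ",""))
    return p,M
E
python3 - <<'E'
from h import *
from rig import env
d=pickle.load(open("d0.pkl","rb")); T,S=d["top"],d["scene"]
np.set_printoptions(precision=4,suppress=True)
def blob(im,u,v,lo,hi,w=9):
    hsv=cv2.cvtColor(im["frame"],cv2.COLOR_RGB2HSV);m=cv2.inRange(hsv,lo,hi)
    a=np.zeros_like(m);a[int(v)-w:int(v)+w,int(u)-w:int(u)+w]=1;y,x=np.nonzero(m*a);return x.mean(),y.mean(),len(x)
Y=((18,110,80),(35,255,255));G=((45,90,30),(90,255,255))
for k,c,a,b in (("ky",Y,(256,257),(520,452)),("kg",G,(255,280),(536,428))):
    a=blob(T,a[0]/1.4,a[1]/1.4,*c);b=blob(S,b[0]/1.4,b[1]/1.4,*c)
    print(k,a,b,tri([ray(T,*a[:2]),ray(S,*b[:2])]),atz(T,*a[:2],.044),atz(S,*b[:2],.044))
C=[atz(T,270+u/4,110+v/4,.13) for u,v in ((209,67),(521,296),(372,495),(58,256))]
C=np.array(C)[:,:2];print(C)
ex=(C[0]-C[3])+(C[1]-C[2]);h=np.degrees(np.arctan2(ex[1],ex[0]));ey=C[0]-C[1]
print("housing heading",h,np.degrees(np.arctan2(ey[1],ey[0]))-90,"lens",np.linalg.norm(C[0]-C[3]),np.linalg.norm(C[0]-C[1]))
e=np.array([np.cos(np.radians(h)),np.sin(np.radians(h))]);print("axis",C.mean(0)-.068*e)
D=[atz(T,270+u/4,110+v/4,.19)[:2] for u,v in ((310,272),(205,262),(197,366),(303,375))]
D=np.array(D);print("dots mean",D.mean(0))
for i in (0,1):
    w=D[i]-D[i+2];print("yaw",np.degrees(np.arctan2(w[1],w[0]))-90*i)
s=env.observe()
plan(s["position"],s["tool_rot"],[((.576,.370,.125),None)])
E
```

```text
ky (np.float64(182.5), np.float64(183.5), 52) (np.float64(371.6320754716981), np.float64(321.47169811320754), 106) [0.5755 0.3717 0.0377] [0.5744 0.3692 0.044 ] [0.578  0.3732 0.044 ]
kg (np.float64(181.52941176470588), np.float64(199.5686274509804), 51) (np.float64(382.3904761904762), np.float64(304.2190476190476), 105) [0.5107 0.3716 0.0359] [0.5096 0.3688 0.044 ] [0.5146 0.3733 0.044 ]
[[ 0.7939 -0.1733]
 [ 0.5754 -0.4689]
 [ 0.3831 -0.3266]
 [ 0.6021 -0.032 ]]
housing heading -36.436009974532574 -36.47663077990586 lens 0.23830434101067496 0.36754508212056963
axis [ 0.5339 -0.2098]
dots mean [ 0.5332 -0.209 ]
yaw -48.615957559005565
yaw -48.97611862271249
[[[0.53,-0.59,0.1],[0.0,0.0,0.0]],[[0.52,-0.59,0.1],[0.0,0.0,0.0]],[[0.53,-0.59,0.1],[0.0,0.0,0.0]],[[0.53,-0.59,0.1],[0.0,0.0,0.0]],[[0.52,-0.59,0.1],[0.0,0.0,0.0]],[[0.53,-0.59,0.09],[0.0,0.0,0.0]],[[0.53,-0.59,0.1],[0.0,0.0,0.0]],[[0.52,-0.59,0.1],[0.0,0.0,0.0]],[[0.53,-0.59,0.1],[0.0,0.0,0.0]],[[0.53,-0.59,0.1],[0.0,0.0,0.0]],[[0.52,-0.59,0.1],[0.0,0.0,0.0]],[[0.53,-0.58,0.1],[0.0,0.0,0.0]],[[0.53,-0.59,0.1],[0.0,0.0,0.0]],[[0.52,-0.59,0.1],[0.0,0.0,0.0]],[[0.53,-0.59,0.1],[0.0,0.0,0.0]],[[0.53,-0.59,0.1],[0.0,0.0,0.0]],[[0.52,-0.59,0.1],[0.0,0.0,0.0]],[[0.53,-0.59,0.09],[0.0,0.0,0.0]],[[0.53,-0.59,0.1],[0.0,0.0,0.0]],[[0.52,-0.59,0.1],[0.0,0.0,0.0]]]
[[[0.53,-0.59,0.1],[0.0,0.0,0.0]],[[0.53,-0.59,0.1],[0.0,0.0,0.0]],[[0.52,-0.59,0.1],[0.0,0.0,0.0]],[[0.53,-0.59,0.1],[0.0,0.0,0.0]],[[0.53,-0.59,0.1],[0.0,0.0,0.0]]]
```

>>> move_arm(motion=[[[0.53,-0.59,0],[0,0,0]],[[0.52,-0.59,0],[0,0,0]],[[0.53,-0.59,0],[0,0,0]],[[0.53,-0.59,0],[0,0,0]],[[0.52,-0.59,0],[0,0,0]],[[0.53,-0.59,0],[0,0,0]],[[0.53,-0.59,0],[0,0,0]],[[0.52,-0.59,0],[0,0,0]],[[0.53,-0.59,0],[0,0,0]],[[0.53,-0.59,0],[0,0,0]],[[0.52,-0.59,0],[0,0,0]],[[0.53,-0.58,0],[0,0,0]],[[0.53,-0.59,0],[0,0,0]],[[0.52,-0.59,0],[0,0,0]],[[0.53,-0.59,0],[0,0,0]],[[0.53,-0.59,0],[0,0,0]],[[0.52,-0.59,0],[0,0,0]],[[0.53,-0.59,0],[0,0,0]],[[0.53,-0.59,0],[0,0,0]],[[0.52,-0.59,0],[0,0,0]]], claw=1)

```text
time_s: 2.1
position: [0.4928, 0.192, 0.248]
tool_rot: [[0.957, 0.29, -0.001], [0.29, -0.957, -0.0], [-0.001, -0.0, -1.0]]
ft_force: [0.2, -1.5, -0.6]
grip_width: 0.0001
gripper_force: 0.0
```

>>> move_arm(motion=[[[0.53,-0.59,0.5],[0,0,0]],[[0.53,-0.59,0.5],[0,0,0]],[[0.52,-0.59,0.5],[0,0,0]],[[0.53,-0.59,0.5],[0,0,0]],[[0.53,-0.59,0.5],[0,0,0]],[[0,0,0],[0,0,0]],[[0,0,0],[0,0,0]]])

```text
time_s: 2.8
position: [0.5757, 0.3699, 0.1219]
tool_rot: [[0.957, 0.291, -0.002], [0.291, -0.957, -0.001], [-0.002, 0.0, -1.0]]
ft_force: [-0.9, -0.5, 1.1]
grip_width: -0.0002
gripper_force: 0.0
```

>>> move_arm(motion=[[[0,0,0.5],[0,0,0]],[[0,0,0.5],[0,0,0]],[[0,0,0.2],[0,0,0]],[[0,0,0.04],[0,0,0]],[[0,0,0.04],[0,0,0]],[[0,0,0.03],[0,0,0]],[[0,0,0],[0,0,0]]])

```text
time_s: 3.5
position: [0.5768, 0.3696, 0.0591]
tool_rot: [[0.957, 0.289, 0.002], [0.289, -0.957, 0.0], [0.002, 0.0, -1.0]]
ft_force: [0.8, -1.6, 3.1]
grip_width: -0.0003
gripper_force: 1.2
```

>>> move_arm(motion=[[[0,0,0.03],[0,0,0]],[[0,0,0.03],[0,0,0]],[[0,0,0],[0,0,0]],[[0,0,0],[0,0,0]]])

```text
time_s: 3.9
position: [0.5767, 0.3697, 0.0553]
tool_rot: [[0.957, 0.29, 0.002], [0.29, -0.957, 0.0], [0.002, 0.0, -1.0]]
ft_force: [2.8, -1.7, 5.6]
grip_width: -0.0001
gripper_force: 2.3
```

>>> move_arm(motion=[[[0,0,0.03],[0,0,0]],[[0,0,0],[0,0,0]],[[0,0,0],[0,0,0]]])

```text
time_s: 4.2
position: [0.5768, 0.3697, 0.055]
tool_rot: [[0.957, 0.29, 0.002], [0.29, -0.957, 0.001], [0.002, 0.0, -1.0]]
ft_force: [0.3, -3.5, 12.0]
grip_width: 0.0
gripper_force: 6.2
```

>>> move_arm(motion=[[[0,0,-0.5],[0,0,0]],[[0,0,-0.5],[0,0,0]],[[0,0,0],[0,0,0]],[[-0.63,-0.19,0],[0,0,0]],[[-0.63,-0.19,0],[0,0,0]],[[0,0,0],[0,0,0]],[[0,0,0],[0,0,0]]])

```text
time_s: 4.9
position: [0.5097, 0.3699, 0.1027]
tool_rot: [[0.957, 0.29, -0.001], [0.29, -0.957, -0.0], [-0.001, -0.0, -1.0]]
ft_force: [0.9, 0.1, 0.4]
grip_width: 0.0001
gripper_force: 0.0
```

>>> move_arm(motion=[[[0,0,0.5],[0,0,0]],[[0,0,0.3],[0,0,0]],[[0,0,0.08],[0,0,0]],[[0,0,0.06],[0,0,0]],[[0,0,0.06],[0,0,0]],[[0,0,0],[0,0,0]],[[0,0,0],[0,0,0]],[[0,0,0],[0,0,0]]])

```text
time_s: 5.7
position: [0.5107, 0.3695, 0.055]
tool_rot: [[0.957, 0.29, 0.001], [0.29, -0.957, 0.0], [0.001, 0.0, -1.0]]
ft_force: [-3.2, -3.4, 10.6]
grip_width: 0.0002
gripper_force: 5.0
```

Run:
```python
from h import *
from rig import env
s=env.observe();print(s["position"])
plan(s["position"],s["tool_rot"],[((.5107,.3695,.135),None),((.54,.30,.215),None),((.5954,-.2121,.30),dn(-3.8))],.9)
```

```text
[0.51073985 0.36946457 0.05501966]
[[[0.0,0.0,-0.8],[0.0,0.0,0.0]],[[0.0,0.0,-0.8],[0.0,0.0,0.0]],[[0.05,0.5,-0.53],[0.0,0.0,0.0]],[[0.06,0.5,-0.54],[0.0,0.0,0.0]],[[0.05,0.5,-0.53],[0.0,0.0,0.0]],[[-0.16,0.84,-0.14],[0.0,0.0,0.21]],[[-0.13,0.85,-0.14],[0.0,0.0,0.22]],[[-0.11,0.85,-0.14],[0.0,0.0,0.21]],[[-0.08,0.86,-0.15],[0.0,0.0,0.22]],[[-0.06,0.85,-0.14],[0.0,0.0,0.21]],[[-0.03,0.86,-0.14],[0.0,0.0,0.22]],[[0.0,0.86,-0.14],[0.0,-0.01,0.21]],[[0.02,0.86,-0.14],[0.0,0.0,0.22]],[[0.04,0.86,-0.14],[0.0,0.0,0.21]],[[0.08,0.85,-0.15],[0.0,0.0,0.22]],[[0.09,0.85,-0.14],[0.0,0.0,0.21]],[[0.13,0.85,-0.14],[0.0,0.0,0.22]]]
```

>>> move_arm(motion=[[[0,0,-0.8],[0,0,0]],[[0,0,-0.8],[0,0,0]],[[0.05,0.5,-0.53],[0,0,0]],[[0.06,0.5,-0.54],[0,0,0]],[[0.05,0.5,-0.53],[0,0,0]],[[-0.16,0.84,-0.14],[0,0,0.21]],[[-0.13,0.85,-0.14],[0,0,0.22]],[[-0.11,0.85,-0.14],[0,0,0.21]],[[-0.08,0.86,-0.15],[0,0,0.22]],[[-0.06,0.85,-0.14],[0,0,0.21]],[[-0.03,0.86,-0.14],[0,0,0.22]],[[0,0.86,-0.14],[0,0,0.21]],[[0.02,0.86,-0.14],[0,0,0.22]],[[0.04,0.86,-0.14],[0,0,0.21]],[[0.08,0.85,-0.15],[0,0,0.22]],[[0.09,0.85,-0.14],[0,0,0.21]],[[0.13,0.85,-0.14],[0,0,0.22]],[[0,0,0],[0,0,0]],[[0,0,0],[0,0,0]]], claw=0.3, force=20)

```text
time_s: 7.6
position: [0.5955, -0.2125, 0.2984]
tool_rot: [[0.998, -0.068, 0.001], [-0.068, -0.998, -0.0], [0.001, -0.0, -1.0]]
ft_force: [-0.4, -0.1, -0.1]
grip_width: 0.0596
gripper_force: 0.0
```

Run:
```python
from h import *
from rig import env,viewer
s=env.observe();print(s["position"],s["q"],s["grip_width"])
im=viewer.get_image("wrist");pickle.dump((s,im),open("w1.pkl","wb"))
print({k:v for k,v in im.items() if k not in("frame","depth")})
cv2.imwrite("pics/w1.png",im["frame"][...,::-1])
```

```text
[ 0.59552842 -0.21251814  0.29839435] [-3.03557451e+01  2.90299733e+01  5.41840643e+01  1.86767359e-02
  9.67540891e+01  6.35284323e+01] 0.05962553973760927
{'fx': 325.19226210127806, 'fy': 325.19226210127806, 'cx': 281.3626578220451, 'cy': 209.03125453203063, 'T_tool_cam': array([[ 1.13109737e-04,  9.51844517e-01,  3.06581152e-01,
         7.92608672e-02],
       [ 9.99999661e-01, -3.57574113e-04,  7.41223846e-04,
         8.37073269e-04],
       [ 8.15155338e-04,  3.06580964e-01, -9.51844235e-01,
        -1.26061152e-01],
       [ 0.00000000e+00,  0.00000000e+00,  0.00000000e+00,
         1.00000000e+00]])}
```

View pics/w1.png

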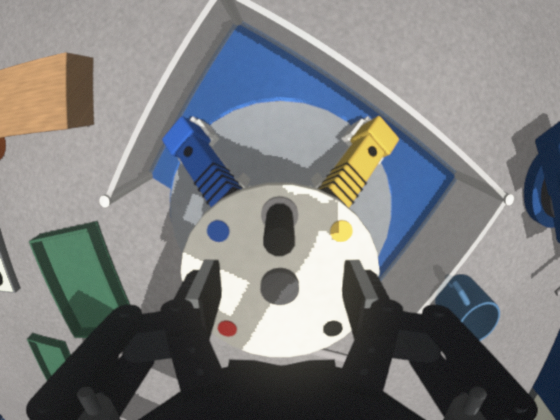

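The wrist view shows the post with its base at (278,213) and its top at (279,245), the fingers on either side (205,270) and (353,270), and the yellow torch at (365,160). I compute the positions from the fisheye.

```bash
cat >> h.py <<'E'
def wray(s,im,u,v):
    K=im["T_tool_cam"];x=u-im["cx"];y=v-im["cy"];r=np.hypot(x,y);a=r/im["fx"]
    c=np.array([np.sin(a)*x/r,-np.sin(a)*y/r,-np.cos(a)])
    M=s["tool_rot"];return M@K[:3,3]+s["position"],M@K[:3,:3]@c,a
def wz(s,im,u,v,z):
    e,r,a=wray(s,im,u,v);return e+r*(z-e[2])/r[2]
def wdep(s,im,u,v):
    e,r,a=wray(s,im,u,v);return e+r/np.cos(a)*float(np.median(im["depth"][v-1:v+2,u-1:u+2]))
E
python3 - <<'E'
from h import *
s,im=pickle.load(open("w1.pkl","rb"));np.set_printoptions(precision=4,suppress=True)
for n,u,v in (("knobtop",279,245),("knobtop2",279,252),("hub",280,286),("y",341,231),("b",219,231),("r",227,328),("k",333,328),("base",279,213)):
    print(n,wdep(s,im,u,v),wz(s,im,u,v,.19))
D=np.array([wz(s,im,u,v,.19)[:2] for u,v in ((341,231),(219,231),(227,328),(333,328))])
print("mean",D.mean(0),[np.degrees(np.arctan2(*(D[i]-D[i+2])[::-1]))-90*i for i in (0,1)])
C=np.array([wz(s,im,u,v,.13)[:2] for u,v in ((509,199),(105,201))]);ey=C[1]-C[0]
print(C,"h",np.degrees(np.arctan2(ey[1],ey[0]))-90)
# knob top cloud
h,w=im["depth"].shape;q=[]
for u in range(255,305):
    for v in range(190,262):
        x=wdep(s,im,u,v)
        if .241<x[2]<.25: q.append(x)
q=np.array(q);print(len(q),q.mean(0),q.min(0),q.max(0))
E
```

```text
knobtop [ 0.5945 -0.2117  0.2454] [ 0.5697 -0.2096  0.19  ]
knobtop2 [ 0.5897 -0.2114  0.2453] [ 0.5636 -0.2091  0.19  ]
hub [ 0.5373 -0.2081  0.1989] [ 0.5319 -0.2077  0.19  ]
y [ 0.5789 -0.2585  0.192 ] [ 0.5781 -0.2589  0.19  ]
b [ 0.5855 -0.1639  0.1925] [ 0.5845 -0.1633  0.19  ]
r [ 0.4902 -0.1566  0.1921] [ 0.4885 -0.1561  0.19  ]
k [ 0.4841 -0.2524  0.1923] [ 0.4822 -0.2528  0.19  ]
base [ 0.6053 -0.2123  0.2173] [ 0.5962 -0.2114  0.19  ]
mean [ 0.5333 -0.2078] [np.float64(-48.94899357832414), np.float64(-48.83372040082855)]
[[ 0.5746 -0.4697]
 [ 0.6013 -0.0282]] h -3.4621798196301796
785 [ 0.5972 -0.2117  0.245 ] [ 0.5868 -0.2211  0.241 ] [ 0.6056 -0.2019  0.2459]
```

>>> move_arm(motion=[[[0.0,0,0.5],[0,0,0]],[[0,0,0.5],[0,0,0]],[[0,0,0.5],[0,0,0]],[[0,0,0],[0,0,0]]])

```text
time_s: 8.05
position: [0.5946, -0.2096, 0.2205]
tool_rot: [[0.998, -0.064, -0.005], [-0.064, -0.998, 0.003], [-0.005, -0.003, -1.0]]
ft_force: [0.2, 0.2, -0.0]
grip_width: 0.0597
gripper_force: 0.0
```

>>> move_arm(motion=[[[0,0,0],[0,0,0]],[[0,0,0],[0,0,0]],[[0,0,0],[0,0,0]],[[0,0,0],[0,0,0]],[[0,0,0],[0,0,0]]], claw=0.73)

```text
time_s: 8.55
position: [0.5956, -0.2118, 0.2238]
tool_rot: [[0.998, -0.066, 0.001], [-0.066, -0.998, -0.0], [0.001, 0.0, -1.0]]
ft_force: [-0.2, -0.4, 0.7]
grip_width: 0.0233
gripper_force: 0.0
```

>>> move_arm(motion=[[[-0.003,-0.07,0],[0,0,-0.4]],[[-0.007,-0.131,0],[0,0,-0.75]],[[-0.007,-0.131,0],[0,0,-0.75]],[[-0.007,-0.131,0],[0,0,-0.75]],[[-0.007,-0.131,0],[0,0,-0.75]],[[0,0,0],[0,0,0]]])

```text
time_s: 9.15
position: [0.5902, -0.1821, 0.2236]
tool_rot: [[0.917, 0.398, -0.0], [0.398, -0.917, 0.0], [0.0, -0.0, -1.0]]
ft_force: [-4.1, 8.6, 4.3]
grip_width: 0.0232
gripper_force: 4.7
```

>>> move_arm(motion=[[[-0.007,-0.131,0],[0,0,-0.75]],[[-0.007,-0.131,0],[0,0,-0.75]],[[-0.007,-0.131,0],[0,0,-0.75]],[[-0.007,-0.131,0],[0,0,-0.75]],[[-0.007,-0.131,0],[0,0,-0.75]],[[-0.007,-0.131,0],[0,0,-0.75]],[[-0.007,-0.131,0],[0,0,-0.75]],[[-0.007,-0.131,0],[0,0,-0.75]],[[-0.007,-0.131,0],[0,0,-0.75]],[[-0.007,-0.131,0],[0,0,-0.75]],[[-0.007,-0.131,0],[0,0,-0.75]],[[-0.007,-0.131,0],[0,0,-0.75]],[[-0.007,-0.131,0],[0,0,-0.75]],[[0,0,0],[0,0,0]]])

```text
time_s: 10.55
position: [0.5199, -0.1465, 0.2235]
tool_rot: [[-0.195, 0.981, -0.001], [0.981, 0.195, -0.0], [0.0, -0.001, -1.0]]
ft_force: [-8.7, -1.0, 3.5]
grip_width: 0.023
gripper_force: 4.5
```

>>> move_arm(motion=[[[-0.007,-0.131,0],[0,0,-0.75]],[[-0.007,-0.131,0],[0,0,-0.75]],[[-0.007,-0.131,0],[0,0,-0.75]],[[-0.007,-0.131,0],[0,0,-0.75]],[[-0.007,-0.131,0],[0,0,-0.75]],[[-0.007,-0.131,0],[0,0,-0.75]],[[-0.007,-0.131,0],[0,0,-0.75]],[[-0.007,-0.131,0],[0,0,-0.75]],[[-0.007,-0.131,0],[0,0,-0.75]],[[-0.007,-0.131,0],[0,0,-0.75]],[[-0.007,-0.131,0],[0,0,-0.75]],[[-0.005,-0.09,0],[0,0,-0.5]],[[-0.005,-0.09,0],[0,0,-0.5]],[[-0.003,-0.065,0],[0,0,-0.38]],[[-0.003,-0.05,0],[0,0,-0.3]],[[0,0,0],[0,0,0]],[[0,0,0],[0,0,0]]])

```text
time_s: 12.25
position: [0.4707, -0.2088, 0.2233]
tool_rot: [[-1.0, -0.011, -0.0], [-0.011, 1.0, -0.0], [0.0, -0.0, -1.0]]
ft_force: [-0.5, 0.3, 0.3]
grip_width: 0.0229
gripper_force: 0.0
```

>>> move_arm(motion=[[[0,0,0],[0,0,0]],[[0,0,0],[0,0,0]],[[0,0,0],[0,0,0]]], claw=0.3)

```text
time_s: 12.55
position: [0.4705, -0.2086, 0.2233]
tool_rot: [[-1.0, -0.014, -0.0], [-0.014, 1.0, -0.0], [0.0, -0.0, -1.0]]
ft_force: [0.2, -0.1, 0.1]
grip_width: 0.0597
gripper_force: 0.0
```

>>> move_arm(motion=[[[0,0,-0.5],[0,0,0]],[[0,0,-0.8],[0,0,0]],[[0,0,-0.8],[0,0,0]],[[0,0,-0.8],[0,0,0]],[[0.5,0,0],[0,0,0]],[[0,0,0],[0,0,0]],[[0,0,0],[0,0,0]]], claw=0)

```text
time_s: 13.25
position: [0.4454, -0.209, 0.3682]
tool_rot: [[-1.0, -0.014, -0.0], [-0.014, 1.0, 0.0], [0.0, 0.0, -1.0]]
ft_force: [0.2, 0.0, -0.3]
grip_width: 0.0854
gripper_force: 0.0
```

Run:
```python
from h import *
from rig import env,viewer
s=env.observe();print(s["position"],s["q"],s["grip_width"],s["time_s"])
im=viewer.get_image("wrist");pickle.dump((s,im),open("w2.pkl","wb"))
cv2.imwrite("pics/w2.png",im["frame"][...,::-1])
pickle.dump({n:viewer.get_image(n) for n in("top","scene")},open("d2.pkl","wb"))
```

```text
[ 0.44541746 -0.20895565  0.36815801] [-3.89531341e+01  1.23770491e+01  6.84972117e+01  7.36053914e-03
  9.91422381e+01 -1.29734861e+02] 0.08538779363384418 13.25
```

View pics/w2.png

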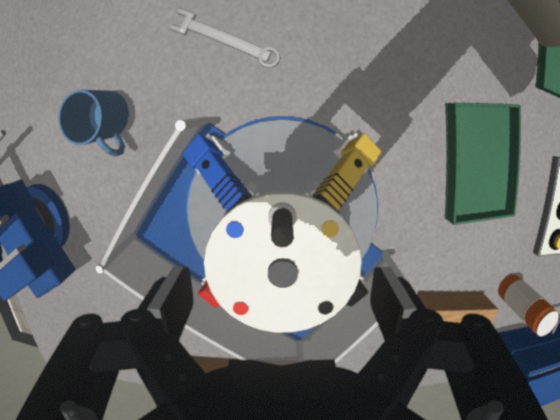

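The wrist view shows the yellow torch (350,170) with its head at (365,148), the deck dots (blue 235,230, yellow 331,230, red 240,308, black 326,308) and the big tray at (482,160). I measure the bay angle and the torch from two views.

Run:
```python
from h import *
s,im=pickle.load(open("w2.pkl","rb"));d=pickle.load(open("d2.pkl","rb"));np.set_printoptions(precision=4,suppress=True)
D=np.array([wz(s,im,u,v,.19)[:2] for u,v in ((331,230),(235,230),(240,308),(326,308))])
print("mean",D.mean(0),[np.degrees(np.arctan2(*(D[i]-D[i+2])[::-1]))-90*i for i in (0,1)])
# housing from wrist: left wall top corners
C=np.array([wz(s,im,u,v,.13)[:2] for u,v in ((180,125),(99,269))]);e=C[1]-C[0];print(C,"h",np.degrees(np.arctan2(e[1],e[0])))
# yellow torch points from wrist depth
def wcloud(s,im):
    h,w=im["depth"].shape;u,v=np.meshgrid(np.arange(w),np.arange(h));x=u-im["cx"];y=v-im["cy"];r=np.hypot(x,y)+1e-9;a=r/im["fx"]
    c=np.stack([np.tan(a)*x/r,-np.tan(a)*y/r,-np.ones_like(a)],-1)*im["depth"][...,None]
    K=im["T_tool_cam"];return (c@K[:3,:3].T+K[:3,3])@s["tool_rot"].T+s["position"]
def yel(f,P):
    hsv=cv2.cvtColor(f,cv2.COLOR_RGB2HSV);m=cv2.inRange(hsv,(18,110,60),(35,255,255))>0
    ax=np.array([.5333,-.208]);m&=(np.linalg.norm(P[...,:2]-ax,axis=-1)<.2)&(P[...,2]>.03)&(P[...,2]<.175);return P[m],m
for n,(f,P) in {"w":(im["frame"],wcloud(s,im)),"top":(d["top"]["frame"],cloud(d["top"])),"scene":(d["scene"]["frame"],cloud(d["scene"]))}.items():
    q,m=yel(f,P)
    if len(q)<20: print(n,len(q));continue
    c=q.mean(0);U,S,V=np.linalg.svd(q-c,full_matrices=False)
    r=(q-[.5333,-.208,0]);print(n,len(q),"c",c,"dir",V[0],"heading",np.degrees(np.arctan2(V[0][1],V[0][0])),"normal",V[2],S/np.sqrt(len(q)))
    f0=np.radians(136);o=np.array([np.cos(f0),np.sin(f0)]);l=r[:,:2]@o;t=r[:,:2]@[-o[1],o[0]]
    print("   radial",np.percentile(l,[1,99]),"tang",np.percentile(t,[2,50,98]))
    # top face: coordinate along z_t relative to nominal bay centre
    zt=np.sin(np.radians(35))*(l-.11)+np.cos(np.radians(35))*(q[:,2]-.09);xt=np.cos(np.radians(35))*(l-.11)-np.sin(np.radians(35))*(q[:,2]-.09)
    b=(xt>-40e-3)&(xt<.03);print("   zt body",np.percentile(zt[b],[10,50,90]),"xt",np.percentile(xt,[1,99]))
```

```text
mean [ 0.5359 -0.2065] [np.float64(135.3528354680212), np.float64(-223.73084702051946)]
[[ 0.3855 -0.3263]
 [ 0.5788 -0.4689]] h -36.409718235790244
w 2016 c [ 0.4414 -0.1237  0.0966] dir [ 0.6109 -0.5706  0.5488] heading -43.04637605571871 normal [ 0.6271 -0.0744 -0.7754] [0.0324 0.0106 0.0051]
   radial [0.0797 0.172 ] tang [-0.015   0.0042  0.0184]
   zt body [0.0033 0.0151 0.0161] xt [-0.0469  0.0621]
top 37 c [ 0.4329 -0.0947  0.0824] dir [-0.577   0.6359 -0.5125] heading 132.21983140726834 normal [-0.5522 -0.7661 -0.3289] [0.0164 0.0038 0.0032]
   radial [0.124 0.171] tang [-0.0182 -0.0118 -0.0067]
   zt body [0.0108 0.0173 0.0181] xt [0.0079 0.0618]
scene 349 c [ 0.4484 -0.1124  0.0905] dir [-0.6151  0.5833 -0.5305] heading 136.5210786588249 normal [-0.2603 -0.7853 -0.5617] [0.032  0.0111 0.0059]
   radial [0.0781 0.1749] tang [-0.0205 -0.0135  0.0116]
   zt body [-0.0051  0.0134  0.0179] xt [-0.0425  0.0656]
```

```bash
cat >> h.py <<'E'
def bay(a,off,b=35):
    f=np.array([np.cos(np.radians(a)),np.sin(np.radians(a)),0]);c,s=np.cos(np.radians(b)),np.sin(np.radians(b));k=np.array([0,0,1.])
    c35,s35=np.cos(np.radians(35)),np.sin(np.radians(35))
    x=f*c-k*s;z=-(f*s+k*c);zt=f*s35+k*c35
    return np.array([.5335,-.208,.09])+.11*f+off*zt,np.stack([x,np.cross(z,x),z],1)
E
python3 - <<'E'
from h import *
from rig import env
s=env.observe();a=bay(136,.19);b=bay(136,.1);print(a,b[0])
plan(s["position"],s["tool_rot"],[a,b],.7)
E
```

```text
(array([ 0.37597931, -0.05588404,  0.24563889]), array([[-0.58924867,  0.69465837,  0.41259636],
       [ 0.56903082,  0.7193398 , -0.39843967],
       [-0.57357644,  0.        , -0.81915204]])) [ 0.41311299 -0.09174361  0.1719152 ]
[[[0.12,0.28,0.22],[0.16,-0.38,0.49]],[[0.16,0.28,0.21],[0.15,-0.38,0.5]],[[0.18,0.26,0.19],[0.16,-0.37,0.49]],[[0.21,0.26,0.18],[0.15,-0.38,0.49]],[[0.24,0.25,0.16],[0.16,-0.38,0.5]],[[0.26,0.23,0.15],[0.16,-0.38,0.49]],[[0.28,0.22,0.12],[0.15,-0.37,0.49]],[[0.31,0.2,0.1],[0.16,-0.38,0.5]],[[0.32,0.18,0.08],[0.15,-0.38,0.49]],[[0.34,0.16,0.07],[0.16,-0.38,0.49]],[[0.35,0.13,0.04],[0.15,-0.38,0.5]],[[0.0,0.0,0.6],[0.0,0.0,0.0]],[[0.0,0.0,0.6],[0.0,0.0,0.0]],[[0.0,0.0,0.6],[0.0,0.0,-0.01]]]
```

>>> move_arm(motion=[[[0.12,0.28,0.22],[0.16,-0.38,0.49]],[[0.16,0.28,0.21],[0.15,-0.38,0.5]],[[0.18,0.26,0.19],[0.16,-0.37,0.49]],[[0.21,0.26,0.18],[0.15,-0.38,0.49]],[[0.24,0.25,0.16],[0.16,-0.38,0.5]],[[0.26,0.23,0.15],[0.16,-0.38,0.49]],[[0.28,0.22,0.12],[0.15,-0.37,0.49]],[[0.31,0.2,0.1],[0.16,-0.38,0.5]],[[0.32,0.18,0.08],[0.15,-0.38,0.49]],[[0.34,0.16,0.07],[0.16,-0.38,0.49]],[[0.35,0.13,0.04],[0.15,-0.38,0.5]],[[0,0,0],[0,0,0]],[[0,0,0],[0,0,0]]])

```text
time_s: 14.7
position: [0.3771, -0.0582, 0.2475]
tool_rot: [[-0.601, 0.686, 0.41], [0.563, 0.728, -0.392], [-0.567, -0.005, -0.823]]
ft_force: [0.7, -0.0, 0.6]
grip_width: 0.0855
gripper_force: 0.0
```

Run:
```python
from h import *
from rig import env
s=env.observe();print(s["position"],s["q"],s["qvel"])
p,M=bay(136,.19);print("err",M.T@(p-s["position"]),R.from_matrix(s["tool_rot"].T@M).as_rotvec(degrees=True))
plan(s["position"],s["tool_rot"],[bay(136,.1)],.7)
```

```text
[ 0.37709469 -0.05816981  0.24750472] [-17.33734645  -3.91117289 114.62007325 -23.12435027  39.95396006
 -50.15844957] [-1.535024   -0.12803561 -1.43836671  0.25263423 -0.03299929 -0.42029596]
err [0.00302811 0.00086944 0.00015746] [ 0.15540732 -0.43500792  0.73366958]
[[[0.02,0.0,0.6],[0.01,-0.02,0.03]],[[0.01,0.01,0.6],[0.0,-0.02,0.03]],[[0.02,0.0,0.6],[0.01,-0.01,0.03]]]
```

>>> move_arm(motion=[[[0.02,0,0.6],[0,-0.02,0.03]],[[0.01,0.01,0.6],[0,-0.02,0.03]],[[0.02,0,0.6],[0,0,0.03]],[[0,0,0],[0,0,0]],[[0,0,0],[0,0,0]]])

```text
time_s: 15.2
position: [0.4128, -0.093, 0.1725]
tool_rot: [[-0.588, 0.696, 0.412], [0.572, 0.718, -0.397], [-0.572, 0.002, -0.82]]
ft_force: [0.2, -1.0, -0.8]
grip_width: 0.0854
gripper_force: 0.0
```

Run:
```python
from h import *
from rig import env,viewer
s=env.observe();print(s["position"],s["q"])
p,M=bay(136,.1);print("err",M.T@(p-s["position"]),R.from_matrix(s["tool_rot"].T@M).as_rotvec(degrees=True))
plan(s["position"],s["tool_rot"],[bay(136,.003)],.5)
im=viewer.get_image("wrist");pickle.dump((s,im),open("w3.pkl","wb"))
cv2.imwrite("pics/w3.png",im["frame"][...,::-1])
```

```text
[ 0.4127569  -0.09298661  0.17247929] [-21.53125304   7.67713261 119.14488662 -32.76112712  23.79689604
 -40.59757423]
err [0.00082102 0.00114149 0.00011373] [ 0.02466554 -0.08460888 -0.18184417]
[[[0.0,0.01,0.49],[0.0,0.0,-0.01]],[[0.01,0.0,0.48],[0.0,-0.01,0.0]],[[0.0,0.01,0.49],[0.0,0.0,-0.01]],[[0.0,0.0,0.48],[0.0,0.0,0.0]]]
```

View pics/w3.png

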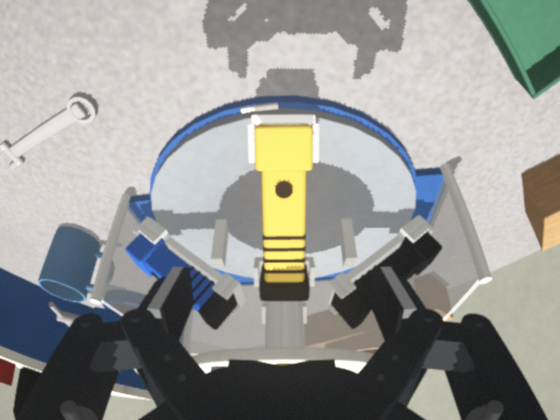

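The wrist view shows the yellow torch centred between the open fingers (head 284,148, tail cap 283,285) and the cradle lips. The approach is aligned, but q5 is falling towards its limit, so I fit the kinematics and choose a tilt.

```bash
cat >> h.py <<'E'
from scipy.optimize import least_squares
def fk(q,k):
    q=np.radians(q);x0,L1,L2,h,d,lat,e=k;th=q[1]+q[2]
    Rz=R.from_euler("z",q[0]).as_matrix()
    F=R.from_euler("y",th).as_matrix()   # z-axis = forearm dir
    W=F@R.from_euler("z",q[3]).as_matrix()@R.from_euler("y",q[4]).as_matrix()@R.from_euler("z",q[5]).as_matrix()
    w=np.array([x0+L1*np.sin(q[1])+L2*np.sin(th)+e*np.cos(th),lat,h+L1*np.cos(q[1])+L2*np.cos(th)-e*np.sin(th)])
    M=Rz@W;return Rz@w+d*M[:,2],M
E
python3 - <<'E'
from h import *
from rig import env
np.set_printoptions(precision=4,suppress=True)
w1=pickle.load(open("w1.pkl","rb"))[0];w2=pickle.load(open("w2.pkl","rb"))[0];w3=pickle.load(open("w3.pkl","rb"))[0]
D=[(w["q"],w["position"],w["tool_rot"]) for w in (w1,w2,w3)]
D+=[([-85.5027,21.839,74.3786,0,83.8596,-12.3367],[.15925,-.52619,.24777],dn(16.84)),([-17.337,-3.911,114.620,-23.124,39.954,-50.158],[.37709,-.05817,.24750],None)]
s=env.observe();print(s["q"])
r=least_squares(lambda k:np.concatenate([fk(q,k)[0]-p for q,p,_ in D]),[0,.4,.4,.3,.2,.117,0])
k=r.x;print(k,abs(r.fun).max())
M=fk(w3["q"],k)[1];C=M.T@w3["tool_rot"];print("C",C);M=fk(w1["q"],k)[1];print(M.T@w1["tool_rot"])
np.save("k.npy",k)
C=np.round(C)
for b in (35,30,25,20):
  q0=w3["q"].copy()
  for off in (.1,.05,.003):
    p,N=bay(136,off,b)
    f=lambda q:np.concatenate([(fk(q,k)[0]-p)*10,R.from_matrix((fk(q,k)[1]@C).T@N).as_rotvec()])
    z=least_squares(f,q0);q0=z.x;print(b,off,q0,"%.4f"%z.cost)
E
```

```text
[-21.4907   7.5887 119.1604 -32.7838  23.7791 -40.5516]
[-0.      0.5371  0.3508  0.1301  0.2405  0.1175  0.103 ] 3.5482541085318786e-06
C [[-0. -1. -0.]
 [ 1.  0. -0.]
 [ 0. -0.  1.]]
[[ 0. -1.  0.]
 [ 1.  0.  0.]
 [-0.  0.  1.]]
35 0.1 [-21.2366   7.794  119.1903 -33.4331  23.7538 -39.8873] 0.0000
35 0.05 [-23.2511  14.9597 120.0882 -45.5767  16.5303 -28.3917] 0.0000
35 0.003 [-24.8738  21.802  119.9739 -66.6541  11.8114  -7.9367] 0.0000
30 0.1 [-22.518    7.7368 116.401  -21.8907  29.4137 -51.889 ] 0.0000
30 0.05 [-24.3427  14.5803 117.238  -26.9051  21.8201 -47.5858] 0.0000
30 0.003 [-25.8191  21.1413 117.112  -35.0719  15.754  -40.0763] 0.0000
25 0.1 [-23.7346   8.0741 113.6315 -14.5821  35.5504 -59.5474] 0.0000
25 0.05 [-25.384   14.6319 114.3801 -16.6154  28.1513 -58.2824] 0.0000
25 0.003 [-26.7251  20.9334 114.2102 -19.5623  22.0127 -56.0258] 0.0000
20 0.1 [-24.8767   8.7522 110.8931  -9.6804  41.7853 -64.7044] 0.0000
20 0.05 [-26.3666  15.059  111.5292 -10.4776  34.7315 -64.7276] 0.0000
20 0.003 [-27.584   21.1254 111.2873 -11.5612  28.8349 -64.3655] 0.0000
```

Run:
```python
from h import *
from rig import env
s=env.observe()
plan(s["position"],s["tool_rot"],[bay(136,.1,25),bay(136,.004,25)],.5)
```

```text
[[[0.01,0.01,0.01],[0.0,0.42,-0.01]],[[0.0,0.0,0.0],[0.01,0.41,0.0]],[[0.01,0.01,0.01],[0.0,0.42,-0.01]],[[-0.08,0.0,0.47],[0.0,0.0,0.0]],[[-0.09,0.0,0.47],[0.0,0.0,0.0]],[[-0.08,0.0,0.48],[0.0,0.0,0.0]],[[-0.09,0.0,0.47],[0.0,0.0,0.0]]]
```

>>> move_arm(motion=[[[0.01,0.01,0.01],[0,0.42,-0.01]],[[0,0,0],[0.01,0.41,0]],[[0.01,0.01,0.01],[0,0.42,-0.01]],[[-0.08,0,0.47],[0,0,0]],[[-0.09,0,0.47],[0,0,0]],[[-0.04,0,0.24],[0,0,0]],[[-0.04,0,0.24],[0,0,0]],[[-0.04,0,0.23],[0,0,0]],[[-0.04,0,0.23],[0,0,0]],[[0,0,0],[0,0,0]],[[0,0,0],[0,0,0]]])

```text
time_s: 16.35
position: [0.4521, -0.129, 0.0924]
tool_rot: [[-0.652, 0.695, 0.303], [0.63, 0.719, -0.292], [-0.421, 0.0, -0.907]]
ft_force: [-0.2, 0.0, 0.7]
grip_width: 0.0853
gripper_force: 0.0
```

Run:
```python
from h import *
from rig import env
s=env.observe();print(s["position"],s["q"],s["ft_force"])
p,M=bay(136,.004,25);print("err",M.T@(p-s["position"]),R.from_matrix(s["tool_rot"].T@M).as_rotvec(degrees=True))
```

```text
[ 0.45213613 -0.12903807  0.09235504] [-26.63741175  20.85750567 114.35641824 -19.5210939   22.0194622
 -55.96799569] [-0.22022277  0.040416    0.6791003 ]
err [-0.0013733  -0.00028036 -0.00037646] [ 0.02707222 -0.08136552 -0.00763797]
```

>>> move_arm(motion=[[[0,0,0],[0,0,0]],[[0,0,0],[0,0,0]],[[0,0,0],[0,0,0]],[[0,0,0],[0,0,0]],[[0,0,0],[0,0,0]],[[0,0,0],[0,0,0]]], claw=1, force=50)

```text
time_s: 16.95
position: [0.4522, -0.129, 0.0928]
tool_rot: [[-0.652, 0.694, 0.304], [0.63, 0.72, -0.293], [-0.422, 0.001, -0.906]]
ft_force: [-2.3, 2.4, 5.9]
grip_width: 0.0296
gripper_force: 49.8
```

Run:
```python
from h import *
from rig import env
s=env.observe();print(s["grip_width"],s["gripper_force"],s["ft_force"])
plan(s["position"],s["tool_rot"],[bay(136,.04,25),bay(136,.12,25)],.4)
```

```text
0.029636523439608136 49.82789933681488 [-2.34268777  2.43516272  5.86758773]
[[[0.05,0.0,-0.35],[0.0,0.0,0.0]],[[0.05,-0.01,-0.36],[0.01,0.0,0.0]],[[0.07,0.0,-0.39],[0.0,0.0,0.0]],[[0.07,0.0,-0.4],[0.0,0.0,0.0]],[[0.07,0.0,-0.39],[0.0,0.0,0.0]],[[0.07,0.0,-0.39],[0.0,0.0,0.0]]]
```

>>> move_arm(motion=[[[0.03,0,-0.15],[0,0,0]],[[0.05,0,-0.28],[0,0,0]],[[0.06,0,-0.35],[0,0,0]],[[0.07,0,-0.39],[0,0,0]],[[0.07,0,-0.39],[0,0,0]],[[0.07,0,-0.39],[0,0,0]],[[0.07,0,-0.39],[0,0,0]],[[0,0,0],[0,0,0]],[[0,0,0],[0,0,0]]])

```text
time_s: 17.85
position: [0.4029, -0.0815, 0.1895]
tool_rot: [[-0.652, 0.694, 0.304], [0.63, 0.72, -0.292], [-0.422, 0.001, -0.907]]
ft_force: [0.3, 0.4, -1.3]
grip_width: 0.0293
gripper_force: 49.7
```

Run:
```python
from h import *
from rig import env,viewer
np.set_printoptions(precision=4,suppress=True)
s=env.observe();print(s["position"],s["q"],s["grip_width"],s["ft_force"],s["gripper_force"])
im=viewer.get_image("wrist");t=viewer.get_image("top");sc=viewer.get_image("scene");pickle.dump((s,im,t,sc),open("w4.pkl","wb"))
a=im["frame"][...,::-1];b=cv2.resize(sc["frame"][120:320,130:380,::-1],(525,420),interpolation=cv2.INTER_CUBIC)
cv2.imwrite("pics/w4.png",cv2.resize(np.hstack([a[:,100:460],b[:,:430]]),(790,420)))
```

```text
[ 0.4029 -0.0815  0.1895] [-22.8109   5.1997 113.1978 -13.9553  38.9608 -59.699 ] 0.029315353423280593 [ 0.3246  0.3785 -1.256 ] 49.689781665802
```

View pics/w4.png

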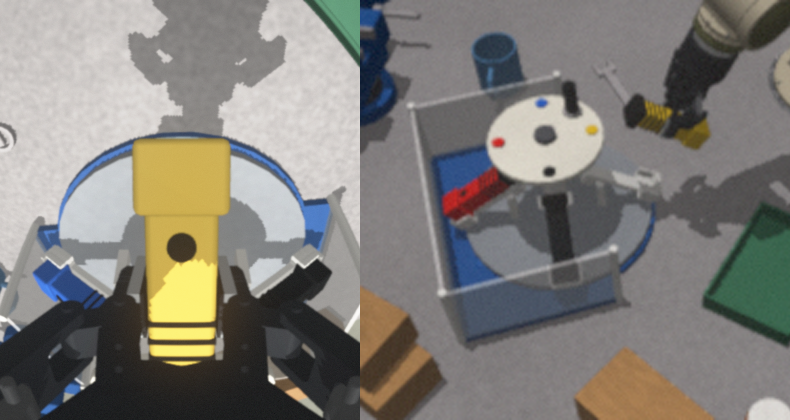

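The picture shows the yellow torch held and clear (scene half 670,115), the yellow bay empty (635,180), and the red, black and blue torches still seated. Next I fix the tray and the torch-in-hand pose and plan the placing.

```bash
cat > pl.py <<'E'
from h import *
np.set_printoptions(precision=4,suppress=True)
s,im,t,sc=pickle.load(open("w4.pkl","rb"));s2,im2=pickle.load(open("w2.pkl","rb"))
C=np.array([wz(s2,im2,u,v,.035)[:2] for u,v in ((447,103),(520,103),(516,214),(447,222))]);rr=cv2.minAreaRect(C.astype(np.float32));print("tray wrist",C.mean(0),rr)
# top view rim corners from 1.4x picture
C=np.array([atz(t,u/1.4,v/1.4,.035)[:2] for u,v in ((311,280),(358,276),(364,344),(315,348))]);print("tray top",C.mean(0),cv2.minAreaRect(C.astype(np.float32)))
# torch top face in tool frame (measured)
h,w=im["depth"].shape;u,v=np.meshgrid(np.arange(w),np.arange(h));x=u-im["cx"];y=v-im["cy"];r=np.hypot(x,y)+1e-9;a=r/im["fx"]
c=np.stack([np.tan(a)*x/r,-np.tan(a)*y/r,-np.ones_like(a)],-1)*im["depth"][...,None];K=im["T_tool_cam"];P=c@K[:3,:3].T+K[:3,3]
f=int(100/1);hsv=cv2.cvtColor(im["frame"],cv2.COLOR_RGB2HSV);m=(cv2.inRange(hsv,(18,110,60),(35,255,255))>0)&(abs(P[...,1])<.022)&(abs(P[...,2])<.06)
q=P[m];print(len(q),q.min(0),q.max(0))
for n,lo,hi in (("body",.012,.032),("head",.038,.062)):
    g=q[(q[:,0]>lo)&(q[:,0]<hi)&(abs(q[:,1])<.012)];cc=g.mean(0);V=np.linalg.svd(g-cc,full_matrices=False)[2];print(n,len(g),cc,"dir",V[0],"normal",V[2],"pitch",np.degrees(np.arctan2(V[2][0],V[2][2])))
E
python3 pl.py
```

```text
tray wrist [0.4301 0.1292] ((0.43168163299560547, 0.12916132807731628), (0.19912901520729065, 0.15432186424732208), 7.982063293457031)
tray top [0.4258 0.1331] ((0.42598703503608704, 0.1327381730079651), (0.19326628744602203, 0.13606147468090057), 6.223665237426758)
16525 [-0.0325 -0.0189 -0.0592] [0.066  0.0186 0.0086]
body 2371 [ 0.0219  0.0001 -0.0075] dir [ 0.0111 -0.9999  0.007 ] normal [ 0.1767 -0.0049 -0.9843] pitch 169.82171738252305
head 4028 [ 0.0502 -0.     -0.0065] dir [ 0.9821 -0.0836  0.169 ] normal [-0.1694  0.002   0.9855] pitch -9.752215317618417
```

```bash
cat > pl2.py <<'E'
from h import *
from rig import env
np.set_printoptions(precision=3,suppress=True)
k=np.load("k.npy");C=np.array([[0,-1,0],[1,0,0],[0,0,1.]])
def tray(z): # torch origin height z
    M=bay(187,0,-10)[1];return np.array([.429,.133,z])-M@[0,0,.0039],M
def ik(q0,p,N): return least_squares(lambda q:np.concatenate([(fk(q,k)[0]-p)*10,R.from_matrix((fk(q,k)[1]@C).T@N).as_rotvec()]),q0)
if __name__=="__main__":
    s=env.observe();q=s["q"];M=s["tool_rot"];p=s["position"];T,N=tray(.14);tot=R.from_matrix(M.T@N).as_rotvec()
    for f in (.25,.5,.75,1):
        z=ik(q,p+(T-p)*f,M@R.from_rotvec(tot*f).as_matrix());q=z.x;print(q,z.cost)
    z=ik(q,*tray(.024));print(z.x,z.cost)
    plan(p,M,[tray(.14)],.6)
E
python3 pl2.py
```

```text
[-16.355   8.081 109.533  -9.429  47.634 -69.895] 1.4471715859367016e-15
[ -9.854  12.022 105.012  -6.022  56.341 -78.552] 4.2839972567357026e-17
[ -3.54   16.907  99.616  -3.199  65.133 -86.519] 1.1562946389985626e-17
[  2.499  22.53   93.293  -0.812  74.148 -94.211] 4.230057093284646e-18
[  2.499  33.003 100.39   -0.936  56.58  -93.918] 4.628956745756857e-27
[[[0.21,0.27,-0.02],[-0.06,0.31,-0.49]],[[0.19,0.28,-0.01],[-0.07,0.31,-0.5]],[[0.18,0.29,0.0],[-0.06,0.32,-0.49]],[[0.15,0.3,0.01],[-0.07,0.31,-0.49]],[[0.13,0.32,0.02],[-0.06,0.31,-0.5]],[[0.11,0.32,0.03],[-0.07,0.31,-0.49]],[[0.08,0.33,0.03],[-0.06,0.32,-0.5]],[[0.06,0.33,0.04],[-0.06,0.31,-0.49]],[[0.03,0.34,0.05],[-0.07,0.31,-0.49]],[[0.01,0.33,0.04],[-0.06,0.31,-0.5]],[[-0.01,0.34,0.06],[-0.07,0.32,-0.49]],[[-0.05,0.33,0.05],[-0.06,0.31,-0.49]],[[-0.06,0.33,0.06],[-0.07,0.31,-0.5]]]
```

>>> move_arm(motion=[[[0.21,0.27,-0.02],[-0.06,0.31,-0.49]],[[0.19,0.28,-0.01],[-0.07,0.31,-0.5]],[[0.18,0.29,0],[-0.06,0.32,-0.49]],[[0.15,0.3,0.01],[-0.07,0.31,-0.49]],[[0.13,0.32,0.02],[-0.06,0.31,-0.5]],[[0.11,0.32,0.03],[-0.07,0.31,-0.49]],[[0.08,0.33,0.03],[-0.06,0.32,-0.5]],[[0.06,0.33,0.04],[-0.06,0.31,-0.49]],[[0.03,0.34,0.05],[-0.07,0.31,-0.49]],[[0.01,0.33,0.04],[-0.06,0.31,-0.5]],[[-0.01,0.34,0.06],[-0.07,0.32,-0.49]],[[-0.05,0.33,0.05],[-0.06,0.31,-0.49]],[[-0.06,0.33,0.06],[-0.07,0.31,-0.5]],[[0,0,0],[0,0,0]],[[0,0,0],[0,0,0]]])

```text
time_s: 19.5
position: [0.4296, 0.1329, 0.1436]
tool_rot: [[-0.978, -0.122, -0.171], [-0.12, 0.993, -0.022], [0.173, -0.001, -0.985]]
ft_force: [-0.4, -0.1, -1.6]
grip_width: 0.0292
gripper_force: 49.7
```

Run:
```python
from pl2 import *
from rig import env,viewer
s=env.observe();p,M=tray(.14);print(s["position"],"err",p-s["position"],R.from_matrix(s["tool_rot"].T@M).as_rotvec(degrees=True),s["ft_force"],s["grip_width"])
plan(s["position"],s["tool_rot"],[tray(.06),tray(.03),tray(.0255)],.4)
im=viewer.get_image("wrist");pickle.dump((s,im),open("w5.pkl","wb"));cv2.imwrite("pics/w5.png",im["frame"][...,::-1])
```

```text
[0.43  0.133 0.144] err [0. 0. 0.] [-0.046  0.049 -0.029] [-0.409 -0.079 -1.55 ] 0.029160668294593742
[[[-0.07,0.0,0.39],[0.0,0.0,0.0]],[[-0.07,0.0,0.4],[0.0,0.0,0.0]],[[-0.07,0.0,0.39],[0.0,0.0,0.0]],[[-0.07,0.01,0.39],[-0.01,0.01,0.0]],[[-0.05,0.0,0.3],[0.0,0.0,0.0]],[[-0.05,0.0,0.29],[0.0,0.0,0.0]],[[-0.02,0.0,0.09],[0.0,0.0,0.0]]]
```

View pics/w5.png

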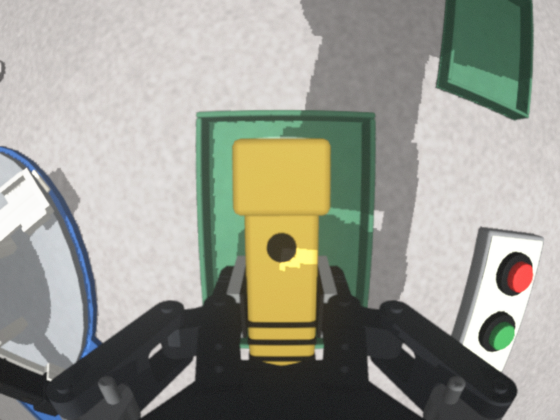

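The wrist view shows the torch over the big tray: head at (281,178), far rim corners at (198,115) and (374,115), so it is centred sideways. A quick numeric check of the far rim comes before lowering.

Run:
```python
from pl2 import *
s,im=pickle.load(open("w5.pkl","rb"))
C=[wz(s,im,u,v,.035) for u,v in ((198,115),(374,115))];print(C);R0=R.from_euler("z",187,degrees=True).as_matrix()
print([R0.T@(c-s["position"]) for c in C], np.degrees(np.arctan2(*(C[1]-C[0])[:2][::-1])))
```

```text
[array([0.344, 0.057, 0.035]), array([0.327, 0.192, 0.035])]
[array([ 0.094,  0.065, -0.109]), array([ 0.095, -0.071, -0.109])] 97.14862687661146
```

>>> move_arm(motion=[[[-0.07,0.03,0.39],[0,0,0]],[[-0.07,0.03,0.4],[0,0,0]],[[-0.07,0,0.39],[0,0,0]],[[-0.07,0,0.39],[0,0,0]],[[-0.05,0,0.3],[0,0,0]],[[-0.03,0,0.15],[0,0,0]],[[-0.02,0,0.1],[0,0,0]],[[0,0,0.04],[0,0,0]],[[-0.01,0,0.04],[0,0,0]],[[0,0,0],[0,0,0]],[[0,0,0],[0,0,0]]])

```text
time_s: 20.65
position: [0.4297, 0.1362, 0.033]
tool_rot: [[-0.978, -0.122, -0.17], [-0.121, 0.992, -0.021], [0.171, -0.0, -0.985]]
ft_force: [0.2, 0.2, -1.6]
grip_width: 0.0294
gripper_force: 49.7
```

Run:
```python
from pl2 import *
s=env.observe();p,M=tray(.024);print(s["position"],"err",s["position"]-p,R.from_matrix(s["tool_rot"].T@M).as_rotvec(degrees=True),s["ft_force"],s["grip_width"],s["time_s"])
```

```text
[0.43  0.136 0.033] err [0.    0.003 0.005] [-0.024  0.136  0.032] [ 0.19   0.194 -1.592] 0.0294200926467003 20.65
```

5 mm to go, so I lower gently until contact.

>>> move_arm(motion=[[[-0.01,0,0.03],[0,0,0]],[[0,0,0.03],[0,0,0]],[[-0.01,0,0.02],[0,0,0]],[[0,0,0],[0,0,0]],[[0,0,0],[0,0,0]]])

```text
time_s: 21.15
position: [0.4298, 0.1362, 0.0285]
tool_rot: [[-0.978, -0.123, -0.171], [-0.121, 0.992, -0.021], [0.172, -0.0, -0.985]]
ft_force: [-0.5, -0.4, -0.9]
grip_width: 0.0291
gripper_force: 49.7
```

>>> move_arm(motion=[[[0,0,0.02],[0,0,0]],[[0,0,0],[0,0,0]],[[0,0,0],[0,0,0]]])

```text
time_s: 21.45
position: [0.4298, 0.1362, 0.0278]
tool_rot: [[-0.978, -0.123, -0.17], [-0.121, 0.992, -0.021], [0.171, -0.0, -0.985]]
ft_force: [0.9, -0.3, 4.0]
grip_width: 0.0293
gripper_force: 50.2
```

>>> move_arm(motion=[[[0,0,0],[0,0,0]],[[0,0,0],[0,0,0]],[[0,0,0],[0,0,0]],[[0,0,0],[0,0,0]]], claw=0.39, force=20)

```text
time_s: 21.85
position: [0.4296, 0.1362, 0.0275]
tool_rot: [[-0.978, -0.122, -0.171], [-0.121, 0.992, -0.021], [0.172, -0.0, -0.985]]
ft_force: [-0.4, 0.0, -0.8]
grip_width: 0.0522
gripper_force: 0.0
```

>>> move_arm(motion=[[[0.02,0,-0.1],[0,0,0]],[[0.05,0,-0.3],[0,0,0]],[[0.1,0,-0.6],[0,0,0]],[[0.1,0,-0.6],[0,0,0]],[[0.1,0,-0.6],[0,0,0]],[[0.1,0,-0.6],[0,0,0]],[[0,0,0],[0,0,0]],[[0,0,0],[0,0,0]]])

```text
time_s: 22.65
position: [0.4304, 0.1363, 0.1698]
tool_rot: [[-0.978, -0.123, -0.17], [-0.121, 0.992, -0.021], [0.171, -0.0, -0.985]]
ft_force: [0.6, -0.3, -0.8]
grip_width: 0.0525
gripper_force: 0.0
```

Run:
```python
from pl2 import *
from rig import viewer
s=env.observe();print(s["position"],s["ft_force"],s["grip_width"],s["time_s"])
im=viewer.get_image("wrist");sc=viewer.get_image("scene")
cv2.imwrite("pics/w6.png",cv2.resize(np.hstack([im["frame"],sc["frame"]])[...,::-1],(800,300),interpolation=cv2.INTER_AREA))
for u,v in ():pass
```

```text
[0.43  0.136 0.17 ] [ 0.63  -0.298 -0.798] 0.05248470273063814 22.65
```

View pics/w6.png

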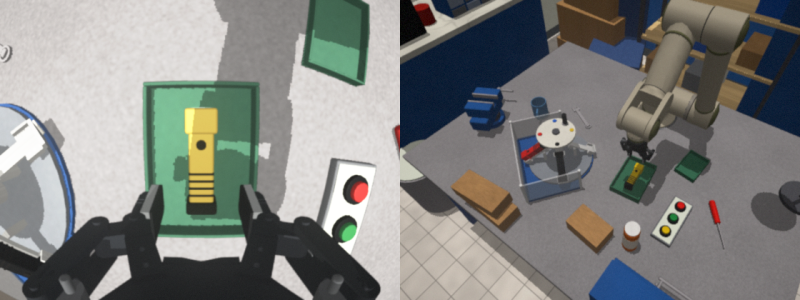

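The torch lies flat in the middle of the big tray (201,160), the gripper is clear of it, and the other torches and bench objects are where they were. Handing in.

```bash
python3 -c "
from rig import env
print(env.close_job())"
```

```text
the job is handed in; nothing more can be done
None
```

The job is handed in after about 23 s on the robot's clock: yellow then green key pressed, yellow bay turned to the front (about 8° off centre by my measurement, inside the 12° allowed), and the yellow torch laid flat in the big green tray and let go; the hand-in returned no verdict.

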